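# Hook a chocolate mould into the vibrating table and latch it

### The arm

A 6-joint arm with a two-finger parallel gripper is mounted at the origin on the work surface. World frame = base frame: x ahead of the robot, y to its left, z up, the work surface at z = 0. Lengths are in m, angles in rad, forces in N, time in s.
With the tool pointing down it reaches from about 0.275 to 0.875 m from the base axis. Payload 12.5 kg.
Tool frame: the origin (TCP) lies at the very end of the fingers, on their centre line; the grasp point (between the pads) lies 19 mm behind it; x points along the fingers, y is the direction in which the jaws open and shut, and the axes are right-handed (so a half turn about x gives the same grasp; the last joint's range is limited). The gripper opens to 85 mm and grips with 20 to 120 N. Pads are 22 mm wide; open, the fingers measure 114 mm over their backs; the gripper's body (76 mm by 85 mm) begins 54 mm behind the grasp point. The pads swing forward as they close: fully open they stand 13 mm farther back than shut.
Start: joints at [-1.34, 0.351, 1.652, -0, 1.139, -0.085], TCP at [0.171, -0.523, 0.231] pointing down, gripper open.
Joint ranges: [-2.75, 2.75], [-0.79, 2.1], [0.01, 2.65], [-1.57, 4.71], [0.07, 3.14], [-2.87, 2.87]. Speed limits (rad/s): [2.22, 2.22, 2.79, 3.14, 3.14, 3.14].

### API

Orientations are given as a 3x3 rotation matrix whose columns are the frame's x, y, z axes.
In Python, from bench import manip gives the robot as it stands. Calls block until the motion is done:
- manip.move_ptp(position, orientation): joint-space move of the TCP to a pose.
- manip.move_l(position, attitude=None, max_speed=0.15): straight line of the TCP; attitude=None keeps the orientation; max_speed is the mean speed in m/s.
- manip.move_j(angles): joint-space move.
- manip.set_gripper(opening, effort=None): opening from 0.0 (shut) to 1.0 (fully open); effort is the grip in N (None keeps the last); returns when the fingers have stopped.
- manip.dwell(seconds).
- manip.inverse_kinematics(position, orientation): joint angles nearest the present ones, or None.
- manip.grab_frame(name): name is "side" or "top" or "wrist"; returns (picture, depth): 384x512x3 uint8, red, green, blue; 384x512 float32, m along the optical axis (not along the pixel's ray), 0 where there is no reading.
- manip.get_calibration(name): a dict with "camera_matrix" (3x3 intrinsics, pixels), "R" (3x3) and "t" (3): a world point X has camera coordinates R X + t. Camera axes: x right, y down, z forward; pixel columns grow to the right and rows downward; lengths in m; the calibration is good to about 2 mm. A picture is of the moment at which its call begins: read the wrist's pose just before it. get_calibration takes no time and is no camera call; for the wrist camera it gives the pose at the moment of the call.
A pose or a line that the arm cannot do raises manip.Unreachable and nothing moves.
- manip.sign_off(): hands the job in, once; it reports no verdict.
Trained networks look in the newest picture that a camera, given by its name, has taken for a name from the list of things; names that differ only in an ending like _2 or _b are one class to them, and where a whole thing is asked for, a point or a joint stands for the part that bears it (a point fixed in the world has none). Each returns a list of dicts, best first, with "confidence" (0 to 1); they miss things now and then, are a little off and sometimes report something else, mostly with a low value. They report only what shows in the picture. A call takes as long as a camera call.
- manip.look_for(camera, name): "at" ([x, y, z] in m, in world coordinates, good to about 4 mm: the middle of the surface that is visible of it).
Readings, each from a call of its own:
- manip.current_time(): time.
- manip.current_qpos(): joint angles.
- manip.current_joint_vel(): joint speeds.
- manip.current_joint_torque(): joint torques, N m.
- manip.current_ee_pos(): TCP position.
- manip.current_tcp_rot(): TCP orientation.
- manip.current_force(): force on the tool from outside, world axes, zero at the start.
- manip.current_ft_torque(): the same for the moment, N m.
- manip.current_grip_width(): opening from 0.0 (shut) to 1.0 (fully open).
Only numpy, scipy, OpenCV 4.12 (cv2) and the standard library are available. Lean on these libraries where they do the work, as an engineer would, in place of code of your own. Each camera call takes 0.05 s, during which the arm holds its last target.

### The job

Take the filled bar mould by its blue grip bar from the sloping rack and fit it to the vibrating table: with the other end still raised, hook the mould's tongue edge (its lower edge on the rack) under the red lip, then swing the mould down until it lies flat on the bed. Then slide the black-knobbed latch fully home over the mould's free edge, let go, and leave everything else on the counter where it is.

Things in the scene. Friction and masses are not known exactly. Their poses are not given: they have to be found in the camera images.
- mould: Clear bar mould with brown chocolate shells, 0.3 to 0.5 kg, 156 (x) x 110 mm (y). Origin: centre of the underside; z out of its top. Block 22 high from x=-56 to +54, then 8 thick, level with the underside: a tongue along the -x edge (x -56 to -78) and a flange along the +x edge (x +54 to +78). It starts on the rack, tongue edge down, its +x end raised 25 degrees, so its grip bar leans too.
- tongue (a point): Middle of the lower outer edge of the mould's tongue: (-78, 0, 0) mm in the mould's frame; axes as the mould's.
- grip (a point): Middle of the top of the mould's blue upright grip bar: (0, 0, 60) mm in the mould's frame; axes as the mould's. The bar is 12 thick (mould's x), 74 long (mould's y), from z=22 to z=60 of the mould; the weight is balanced about it.
- rack: Fixed steel sloping rack, 150 x 130 on the table, carrying the mould on a plane that rises 25 degrees towards the rack's +x, with a 9 high ledge at its low (-x) end; the high edge is about 100 above the table. Origin on the table under its middle; z up.
- vibrator: Fixed low white vibrating table, 260 (x) x 176 (y), with an aluminium bed 50 above the work surface. Origin on the work surface, z up; red lip at its -x end, latch at its +x end.
- bed (a point): Centre of the mould's place on the bed's surface, 50 above the origin of the vibrating table, axes as its own (z up). In this frame: lip wall's inner face at x=-80, face of an 8 high end stop at x=+80, inner faces of side guides (10 high, x -30 to +60) at y=-59 and +59. The place is 160 long, so the flat mould cannot drop straight in past the lip.
- lip (a point): Middle of the red lip's lower free edge: (-66, 0, 17) mm in the bed's frame, axes as the bed's. The lip is 120 wide (y); its underside slopes down at 25 degrees from here to 10.5 above the bed at the wall (x=-80); its top reaches 22 above the bed.
- latch (a joint): Sliding latch bolt, m: 0 open, 0.030 fully closed; slides towards the bed's -x over the mould's flange, about 2 N friction, stays where left. 36 wide, underside 10.5 above the bed, tip at bed x = +90 mm minus the joint value, so up to 0.010 it is clear of the mould's place. Starts at 0 to 0.006. If the mould is not down, the bolt runs into it.
- latch_knob (a point): Top centre of the latch's black upright round knob, 18 across, 52 high on the bolt, top 70.5 above the bed; moves with the latch; axes as the bed's. Two cheeks 30 high stand beside it, at bed x +81 to +136, |y| 20 to 32.
- spare_mould: Bystander: spare mould lying flat, 156 x 110 x 22, no grip bar; origin under its centre.
- bowl: Bystander: steel bowl, 140 across, 55 high; origin under its centre.
- palette_knife: Bystander: palette knife with wooden handle, 200 long, lying between the two work places; origin about its middle.
- jar: Bystander: amber jar, 72 across, 100 high; origin under its centre.
- cup: Bystander: white cup, 72 across, 80 high; origin under its centre.
- brush: Bystander: wooden brush, 190 long, lying; origin about its middle.
- scraper: Bystander: green-tinted clear plastic scraper, about 190 long, lying flat; origin about its middle.

How it is judged:
On the way, in this order (a step that is already met when the one before it is completed fails the run):
1. the tongue edge is under the lip, down at the bed (within 10 mm), while the mould is still tipped up by more than 10 degrees (x of tongue in the frame of bed between -0.084 and -0.069 m and y of tongue in the frame of bed between -0.008 and 0.008 m and z of tongue in the frame of bed between -0.004 and 0.01 m and angle between mould's own z axis and vertical above 0.175 rad), for 0.1 s.
2. the mould lies flat with its tongue under the lip, the latch still open (x of tongue in the frame of bed between -0.084 and -0.069 m and y of tongue in the frame of bed between -0.008 and 0.008 m and z of tongue in the frame of bed between -0.004 and 0.01 m and angle between mould's own z axis and vertical below 0.05 rad and angle between the x axis of mould and the x axis of bed, either way round below 0.09 rad and value of joint latch below 0.012 m), for 0.2 s.
At the end, for the whole second after the job is handed in: The mould lies flat on the bed (within 0.05 rad), lined up with it (within 0.09 rad), its tongue edge under the lip: 69 to 84 mm from the bed's centre towards the lip, within 8 mm sideways and 10 mm of the bed's height; the latch is closed to more than 24 of its 30 mm; the mould is at rest (x of tongue in the frame of bed between -0.084 and -0.069 m and y of tongue in the frame of bed between -0.008 and 0.008 m and z of tongue in the frame of bed between -0.004 and 0.01 m and angle between mould's own z axis and vertical below 0.05 rad and angle between the x axis of mould and the x axis of bed, either way round below 0.09 rad and value of joint latch above 0.024 m and linear speed of mould below 0.02 m/s); the robot touches nothing.
It fails at once if a bystander (spare mould, bowl, palette knife, jar, cup, brush or scraper) is shifted by more than 40 mm (distance of any of spare_mould, bowl, palette_knife, jar, cup, brush, scraper from where it was at the start of the episode above 0.04 m).
It also fails if it takes over 58 s, if anything falls off the work surface, if the arm or the gripper's body presses on something with over 40 N, if the wrist force passes 120 N, or if a joint passes its speed limit or range.

## Working session

There is one attempt and no reset: what is moved stays moved. The work goes in short steps, each a Python script; the robot and the scene stay as the last script left them, time stands still between calls to the robot, and variables do not carry over. Pictures are saved under pics/ and viewed, and the job is handed in when it is done.

```bash
ls; mkdir -p pics; python3 - <<'E'
from bench import manip
import cv2, numpy as np
for n in ["side","top"]:
    p,d=manip.grab_frame(n); cv2.imwrite(f"pics/{n}0.png",p[:,:,::-1]); np.save(f"{n}0.npy",d)
    c=manip.get_calibration(n); print(n,np.round(c["R"],3).tolist(),np.round(c["t"],3),np.round(c["camera_matrix"],1).tolist())
    for o in ["mould","rack","vibrator","latch","grip","latch_knob","lip","palette_knife","spare_mould","bowl","jar","cup"]:
        r=manip.look_for(n,o); print(o,[(np.round(x["at"],3).tolist(),round(x["confidence"],2)) for x in r[:3]])
print(manip.current_time())
E
```

```text
pics
side [[-0.714, -0.7, 0.021], [-0.442, 0.427, -0.788], [0.543, -0.572, -0.615]] [0.431 0.339 1.581] [[482.6, 0.0, 253.4], [0.0, 482.6, 190.4], [0.0, 0.0, 1.0]]
mould [([0.514, 0.182, 0.085], 0.64)]
rack [([0.519, 0.226, 0.036], 0.72)]
vibrator [([0.544, -0.184, 0.047], 0.62)]
latch [([0.544, -0.185, 0.052], 0.71), ([0.644, -0.215, 0.075], 0.56)]
grip [([0.513, 0.185, 0.081], 0.8)]
latch_knob [([0.642, -0.216, 0.07], 0.49)]
lip [([0.629, -0.457, 0.024], 0.75), ([0.546, -0.186, 0.05], 0.66)]
palette_knife [([0.589, -0.001, 0.004], 0.82)]
spare_mould [([0.622, -0.458, 0.023], 0.59)]
bowl [([0.819, -0.073, 0.034], 0.62)]
jar [([0.606, 0.406, 0.074], 0.96)]
cup [([0.542, 0.458, 0.017], 0.2)]
top [[0.019, -0.999, 0.027], [-0.984, -0.023, -0.179], [0.179, -0.023, -0.984]] [-0.047  0.63   1.265] [[376.9, 0.0, 247.1], [0.0, 376.9, 192.0], [0.0, 0.0, 1.0]]
mould [([0.536, 0.172, 0.097], 0.69)]
rack [([0.527, 0.119, 0.064], 0.62)]
vibrator [([0.535, 0.174, 0.097], 0.62), ([0.553, -0.213, 0.047], 0.57), ([0.813, -0.061, 0.024], 0.46)]
latch [([0.649, -0.216, 0.065], 0.51)]
grip [([0.533, 0.175, 0.095], 0.64)]
latch_knob [([0.651, -0.217, 0.067], 0.5)]
lip [([0.551, -0.211, 0.051], 0.82)]
palette_knife [([0.596, -0.001, 0.006], 0.89), ([0.534, 0.174, 0.098], 0.57)]
spare_mould [([0.636, -0.472, 0.023], 0.79)]
bowl [([0.812, -0.06, 0.022], 0.93)]
jar [([0.623, 0.377, 0.098], 0.79)]
cup [([0.459, -0.522, 0.044], 0.74)]
1.3
```

View pics/side0.png

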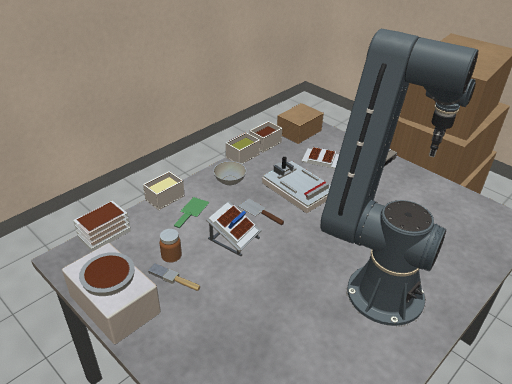

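View pics/top0.png

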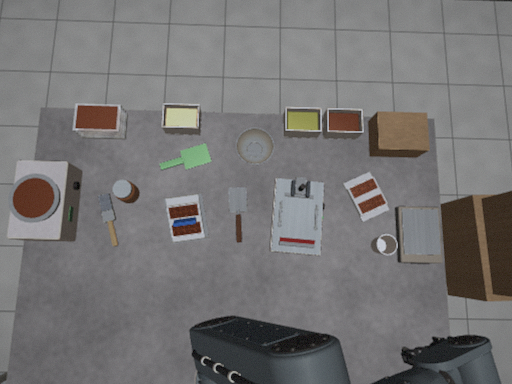

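The side picture shows the mould on its rack at about (235,225) and the vibrating table at about (297,184). In the top picture the lip is at (297,241), near the robot, and the knob at (301,185) on the far side. Next I'll take close views with the wrist camera.

```bash
cat > h.py <<'E'
from bench import manip
import cv2, numpy as np
def down(yaw):  # tool x down; tool y horizontal at angle yaw
    x=np.array([0,0,-1.]); y=np.array([np.cos(yaw),np.sin(yaw),0]); return np.stack([x,y,np.cross(x,y)],1)
def cloud(n,d):
    c=manip.get_calibration(n); K=c["camera_matrix"]; v,u=np.mgrid[0:d.shape[0],0:d.shape[1]]
    P=np.stack([(u-K[0,2])/K[0,0]*d,(v-K[1,2])/K[1,1]*d,d],-1)
    return (P-np.array(c["t"]))@np.array(c["R"])
def snap(n,tag):
    p,d=manip.grab_frame(n); W=cloud(n,d); cv2.imwrite(f"pics/{tag}.png",p[:,:,::-1]); np.savez(f"{tag}.npz",p=p,d=d,W=W); return p,d,W
E
python3 - <<'E'
from h import *
R0=manip.current_tcp_rot(); print(np.round(R0,2).tolist())
c=manip.get_calibration("wrist"); C=-c["R"].T@c["t"]; print("cam rel tcp in tool",R0.T@(C-manip.current_ee_pos()), (c["R"]@R0).round(2).tolist())
for nm,pos in [("vib",[0.50,-0.2,0.36]),("mld",[0.47,0.17,0.36])]:
    for y in [np.pi/2,-np.pi/2]:
        q=manip.inverse_kinematics(pos,down(y)); print(nm,y,q)
E
```

```text
[[0.0, 0.31, -0.95], [-0.0, -0.95, -0.31], [-1.0, 0.0, -0.0]]
cam rel tcp in tool [-0.14103918  0.00084854 -0.07781987] [[-0.0, 1.0, 0.0], [-0.31, -0.0, 0.95], [0.95, 0.0, 0.31]]
vib 1.5707963267948966 [-4.66962374e-01  2.28532181e-01  1.49874357e+00 -4.44089210e-16
  1.41431691e+00 -2.03775870e+00]
vib -1.5707963267948966 [-4.66962374e-01  2.28532181e-01  1.49874357e+00 -4.44089210e-16
  1.41431691e+00  1.10383395e+00]
mld 1.5707963267948966 [ 2.53889635e-01  1.51194658e-01  1.59280480e+00 -4.44089210e-16
  1.39759319e+00 -1.31690669e+00]
mld -1.5707963267948966 [ 2.53889635e-01  1.51194658e-01  1.59280480e+00 -4.44089210e-16
  1.39759319e+00  1.82468596e+00]
```

```bash
python3 - <<'E'
from h import *
for nm,pos in [("vib",[0.55,-0.14,0.34]),("mld",[0.50,0.25,0.32])]:
    manip.move_ptp(pos,down(0.)); p,d,W=snap("wrist",nm)
    for o in ["mould","rack","vibrator","latch","grip","latch_knob","lip"]:
        r=manip.look_for("wrist",o); print(o,[(np.round(x["at"],3).tolist(),round(x["confidence"],2)) for x in r[:3]])
print(manip.current_time(), manip.current_qpos())
E
```

```text
mould [([0.6, -0.004, 0.004], 0.2)]
rack [([0.65, -0.214, 0.07], 0.73)]
vibrator [([0.558, -0.2, 0.058], 0.57)]
latch [([0.652, -0.214, 0.073], 0.9)]
grip []
latch_knob [([0.65, -0.217, 0.069], 0.78)]
lip [([0.557, -0.199, 0.053], 0.7)]
mould [([0.538, 0.187, 0.099], 0.79)]
rack [([0.536, 0.224, 0.045], 0.83)]
vibrator [([0.635, -0.129, 0.021], 0.66), ([0.761, 0.18, 0.004], 0.37)]
latch []
grip [([0.541, 0.185, 0.099], 0.93)]
latch_knob []
lip [([0.634, -0.131, 0.024], 0.63)]
5.5417 [3.79888903e-01 2.92348078e-01 1.51087113e+00 1.01352136e-05
 1.33841914e+00 3.80280264e-01]
```

View pics/vib.png

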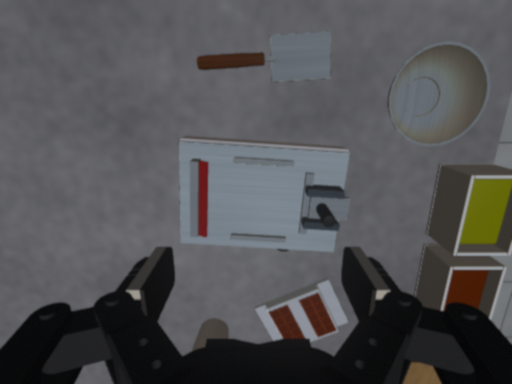

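View pics/mld.png

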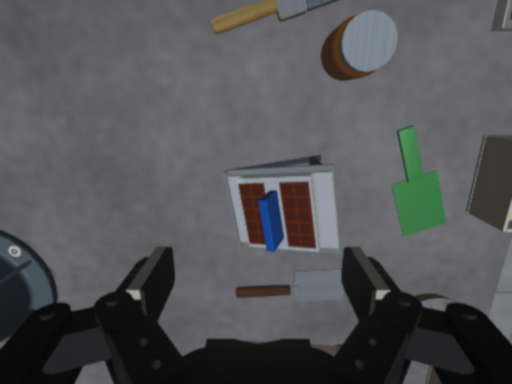

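In the wrist pictures, the vibrating table spans (180,138) to (348,250) with the lip at (203,200) and the knob at (325,213). The mould's grip bar is at (270,220), and the mould rises to the right, towards +x. Next I'll fit poses to the depth data.

```bash
cat > fit.py <<'E'
import numpy as np, cv2
a=np.load("vib.npz"); p=a["p"].astype(int); W=a["W"]
red=(p[...,0]>120)&(p[...,1]<60)&(p[...,2]<60); red[:, :185]=0; red[:,220:]=0; red[250:]=0
R=W[red]; print("red n",len(R),R.mean(0).round(4),"z",np.percentile(R[:,2],[5,50,95]).round(4))
rect=cv2.minAreaRect(np.float32(R[:,:2]*1000)); print("lip rect mm",rect)
win=np.zeros(red.shape,bool); win[120:262,170:360]=1
top=win&(W[...,2]>0.042)&(W[...,2]<0.056)
T=W[top]; print("bed z",np.median(T[:,2]),cv2.minAreaRect(np.float32(T[:,:2]*1000)))
low=win&(W[...,2]>0.03); print("whole",cv2.minAreaRect(np.float32(W[low][:,:2]*1000)))
k=win&(W[...,2]>0.100); K=W[k]; print("knob",len(K),K.mean(0),K.max(0))
k=win&(W[...,2]>0.117); K=W[k]; print("knobtop",len(K),K.mean(0))
a=np.load("mld.npz"); p=a["p"].astype(int); W=a["W"]
bl=(p[...,2]>p[...,0]+50)&(p[...,2]>80); bl[:160]=0;bl[260:]=0;bl[:,:240]=0;bl[:,300:]=0
B=W[bl]; print("blue",len(B),B.mean(0).round(4),np.percentile(B,[2,98],axis=0).round(4).tolist())
win=np.zeros(bl.shape,bool); win[172:255,222:345]=1
br=win&(p[...,0]>p[...,2]+40)
Q=W[br]; c=Q.mean(0); n=np.linalg.svd(Q-c)[2][2]; n*=np.sign(n[2]); r=(Q-c)@n; ok=abs(r)<0.003; c=Q[ok].mean(0); n=np.linalg.svd(Q[ok]-c)[2][2]; n*=np.sign(n[2])
print("brown",len(Q),"c",c,"n",n,"tilt",np.degrees(np.arccos(n[2])),"yaw of -n_xy",np.degrees(np.arctan2(-n[1],-n[0])),"res",np.std((Q[ok]-c)@n))
h=(W-c)@n
x=-n+n[2]*0; x=np.array([-n[0],-n[1],0]); y=np.cross([0,0,1],x); y/=np.linalg.norm(y); x=np.cross(y,n)
# top-of-bar points
m=win&(h>0.03)&(h<0.05)&bl; print("bar h pct",np.percentile(h[bl],[5,50,90,98]).round(4))
t=bl&(h>0.033); U=W[t]; d=U-c; print("bar top n",t.sum(),"mean",U.mean(0)); 
print(cv2.minAreaRect(np.float32(np.c_[d@x,d@y]*1000)))
Bd=B-c; print("bar all y range",np.percentile(Bd@y,[1,99])*1000, "x",np.percentile(Bd@x,[1,99])*1000)
w=win&(abs(h)<0.004); d=W[w]-c; print("block top",cv2.minAreaRect(np.float32(np.c_[d@x,d@y]*1000)))
w=win&(abs(h+.014)<0.004); d=W[w]-c; print("flange",w.sum(),cv2.minAreaRect(np.float32(np.c_[d@x,d@y]*1000)))
E
python3 fit.py
```

```text
fit.py:4: RuntimeWarning: Mean of empty slice.
  R=W[red]; print("red n",len(R),R.mean(0).round(4),"z",np.percentile(R[:,2],[5,50,95]).round(4))
  ret = um.true_divide(
Traceback (most recent call last):
  File "fit.py", line 4, in <module>
    R=W[red]; print("red n",len(R),R.mean(0).round(4),"z",np.percentile(R[:,2],[5,50,95]).round(4))
                                                          ~~~~~~~~~~~~~^^^^^^^^^^^^^^^^^^
IndexError: index -1 is out of bounds for axis 0 with size 0
```

```bash
python3 -c "
import numpy as np
a=np.load('vib.npz');print(a['p'][200,198:212],a['W'][200,203])"
sed -i 's/^red=.*; red\[:, :185\]/red=(p[...,0]-np.maximum(p[...,1],p[...,2])>60); red[:, :185]/; ' fit.py; sed -i 's/print("red n"/red[:130]=0; R=W[red]; print("red n"/' fit.py; python3 fit.py
```

```text
[[ 87  62  64]
 [ 97  36  36]
 [103  27  28]
 [105  26  27]
 [106  27  29]
 [105  26  26]
 [105  26  28]
 [101  26  27]
 [ 99  33  34]
 [105  69  73]
 [116 114 122]
 [121 130 140]
 [122 133 142]
 [122 133 143]] [ 0.46637497 -0.20750353  0.06729623]
red n 505 [ 0.4665 -0.2042  0.0697] z [0.0655 0.0682 0.0705]
lip rect mm ((486.5602722167969, -156.91482543945312), (221.07484436035156, 44.97784423828125), 67.59390258789062)
bed z 0.048749762623356944 ((553.2272338867188, -214.701171875), (169.22279357910156, 256.2793884277344), 85.9625015258789)
whole ((556.8880004882812, -185.9740447998047), (242.3175048828125, 267.1412048339844), 83.7896728515625)
knob 594 [ 0.59562291 -0.14884763  0.30051383] [ 0.653766   -0.06329446  0.48081436]
knobtop 520 [ 0.58906263 -0.13938407  0.32780346]
blue 954 [0.5173 0.1746 0.1127] [[0.5028, 0.1386, 0.0905], [0.5323, 0.2073, 0.1213]]
brown 1460 c [0.52699336 0.17918959 0.08825651] n [-0.4306647  -0.11910274  0.89461861] tilt 26.540516928778725 yaw of -n_xy 15.459081570654895 res 0.0008098675386488863
bar h pct [0.0033 0.0298 0.0367 0.0375]
bar top n 418 mean [0.51100036 0.17272151 0.12258742]
((68.69903564453125, 71.07378387451172), (264.8063049316406, 51.4051513671875), 46.41233444213867)
bar all y range [-38.6221403   31.95197943] x [-8.71874511  5.91284356]
block top ((-5.256351470947266, -5.941295623779297), (109.91067504882812, 110.17584228515625), 84.71166229248047)
flange 1767 ((-8.121467590332031, -9.3128662109375), (130.9772491455078, 162.80703735351562), 84.388916015625)
```

```bash
cat > fit2.py <<'E'
import numpy as np, sys
from scipy.optimize import least_squares
from scipy.spatial.transform import Rotation as Ro
def box(P,lo,hi):
    lo=np.array(lo)/1000;hi=np.array(hi)/1000
    q=abs(P-(lo+hi)/2)-(hi-lo)/2
    return np.linalg.norm(np.maximum(q,0),axis=1)+np.minimum(q.max(1),0)
def mould_sdf(P):
    return np.min([box(P,[-56,-55,0],[54,55,22]),box(P,[-78,-55,0],[78,55,8]),box(P,[-6,-37,22],[6,37,60])],0)
def vib_sdf(P,lat=0.003):
    k=np.array([0.113-lat,0,0.0])  # guess
    return np.min([box(P,[-130,-88,0],[130,88,48]),box(P,[-80,-59,0],[80,59,50]),box(P,[-30,59,50],[60,67,60]),box(P,[-30,-67,50],[60,-59,60]),
      box(P,[81,20,50],[136,32,80]),box(P,[81,-32,50],[136,-20,80])],0)
def mR(yaw,tilt,roll=0): return Ro.from_euler("ZYX",[yaw,-tilt,roll]).as_matrix()
def fit_mould(W,x0,free_tilt=True,n=4):
    P=W.reshape(-1,3); x0=np.array(x0,float)
    def loc(x): return (P_-x[:3])@mR(x[3],x[4],x[5])
    x=x0
    for r in [0.02,0.01,0.006]:
        L=(P-x[:3])@mR(x[3],x[4],x[5]); s=mould_sdf(L)
        # keep near surface, not points below the underside
        P_=P[(abs(s)<r)&(L[:,2]>0.003)]
        f=lambda x: np.r_[mould_sdf(loc(x)),(x[4]-np.radians(25))*len(P_)**.5*.02,x[5]*len(P_)**.5*.02]
        x=least_squares(f,x,loss="soft_l1",f_scale=0.001,x_scale=[.01,.01,.01,.1,.1,.1]).x
    s=mould_sdf(loc(x)); return x,len(P_),np.median(abs(s))
if __name__=="__main__":
    W=np.load("mld.npz")["W"]; m=(W[...,2]<0.16)&(W[...,2]>0.01)&(abs(W[...,0]-.53)<.12)&(abs(W[...,1]-.18)<.1)
    for y0 in [0,10,15]:
        yaw=np.radians(y0); R=mR(yaw,np.radians(25)); o=np.array([0.511,0.173,0.1226])-R@[0,0,.06]
        x,n,s=fit_mould(W[m],np.r_[o,yaw,np.radians(25),0]); R=mR(*x[3:])
        print(x[:3].round(4),np.degrees(x[3:]).round(2),n,s,"grip",(x[:3]+R@[0,0,.06]).round(4),"tongue",(x[:3]+R@[-.078,0,0]).round(4))
    a=np.load("vib.npz");W=a["W"];p=a["p"].astype(int)
    m=(W[...,2]>0.02)&(W[...,2]<0.13)&(abs(W[...,0]-.553)<.15)&(abs(W[...,1]+.21)<.12); P=W[m]
    x=np.array([.553,-.21,0,np.radians(-4)])
    for r in [.02,.01,.006]:
        loc=lambda x,P:(P-x[:3])@mR(x[3],0)
        s=vib_sdf(loc(x,P)); Q=P[abs(s)<r]
        x=least_squares(lambda x:vib_sdf(loc(x,Q)),x,loss="soft_l1",f_scale=.001,x_scale=[.01,.01,.01,.1]).x
        print("vib",x.round(4),np.degrees(x[3]),len(Q),np.median(abs(vib_sdf(loc(x,Q)))))
    L=loc(x,P)*1000
    red=(p[...,0]-np.maximum(p[...,1],p[...,2])>45)[m]; r=L[red&(L[:,0]<-40)]; print("lip local", np.percentile(r,[2,50,98],axis=0).round(1))
    k=L[(L[:,2]>85)&(L[:,0]>60)]; print("knob local",np.percentile(k,[2,50,98],axis=0).round(1)); k=k[k[:,2]>116]; print("top",len(k),k.mean(0))
    c=L[(L[:,2]>72)&(L[:,2]<84)&(L[:,0]>60)]; print("cheek",np.percentile(c,[2,50,98],axis=0).round(1))
    g=L[(L[:,2]>56)&(L[:,2]<64)&(abs(L[:,0])<50)]; print("guides",np.percentile(g,[2,50,98],axis=0).round(1), g[g[:,1]<0][:,1].mean(),g[g[:,1]>0][:,1].mean())
    print("yaw guides", [np.degrees(np.polyfit(*g[sg*g[:,1]>40][:,:2].T,1)[0]) for sg in(1,-1)])
    np.save("vibL.npy",L)
E
python3 fit2.py
```

```text
[0.534  0.1738 0.0656] [ 9.27 24.62 -0.08] 7884 0.0009510892519187068 grip [0.5093 0.1698 0.1201] tongue [0.464  0.1624 0.0331]
[0.534  0.1738 0.0656] [ 9.28 24.62 -0.08] 7883 0.0009501986566348153 grip [0.5093 0.1698 0.1201] tongue [0.464  0.1623 0.0331]
[0.534  0.1738 0.0656] [ 9.28 24.62 -0.08] 7883 0.0009501985017980608 grip [0.5093 0.1698 0.1201] tongue [0.464  0.1623 0.0331]
vib [ 5.445e-01 -2.150e-01 -3.000e-04 -7.060e-02] -4.046160948624359 16425 0.0011092323952065705
vib [ 5.454e-01 -2.150e-01 -4.000e-04 -6.830e-02] -3.9148515690302217 15398 0.001006864022875805
vib [ 5.46e-01 -2.15e-01 -5.00e-04 -6.67e-02] -3.820246782921319 14922 0.0009714100365016201
lip local [[-86.6 -53.6  65. ]
 [-80.2   5.9  68.4]
 [-74.7  59.3  71.3]]
knob local [[ 90.6  -5.9  86.5]
 [ 96.9   4.8 116.9]
 [106.6   9.5 120.9]]
top 128 [ 98.82132103   1.47803807 119.28129412]
cheek [[ 73.7 -30.1  72.7]
 [ 96.9  21.8  78.9]
 [126.3  32.6  80.8]]
guides [[-36.1 -65.2  56.3]
 [  6.7  60.8  58.8]
 [ 48.3  67.8  60.6]] -61.32651512765489 64.31212607425326
yaw guides [np.float64(-0.15951092257526792), np.float64(-0.21213714119127777)]
```

```bash
python3 - <<'E'
from h import *
yaw=-0.0667
manip.move_ptp([0.55,-0.155,0.22],down(yaw)); p,d,W=snap("wrist","vib2")
manip.move_ptp([0.50,-0.155,0.22],down(yaw)); p,d,W=snap("wrist","vib3"); print(manip.current_time())
E
cat > prof.py <<'E'
import numpy as np
from fit2 import *
for t in ["vib","vib2","vib3"]:
    a=np.load(t+".npz"); W=a["W"];p=a["p"].astype(int)
    m=(W[...,2]>-.02)&(W[...,2]<0.13)&(abs(W[...,0]-.553)<.17)&(abs(W[...,1]+.21)<.14)
    L=(W[m]-[.546,-.215,0])@mR(-.0667,0)*1000
    red=(p[...,0]-np.maximum(p[...,1],p[...,2])>45)[m]
    r=red&(L[:,0]<-40)&(abs(L[:,1])<75); R=L[r]; print(t,"red",len(R),np.percentile(R,[1,50,99],axis=0).round(1).tolist())
    # lip inner edge per y bin
    e=[];f=[]
    for y in range(-50,51,10):
        s=R[abs(R[:,1]-y)<5]
        if len(s)>4: e.append((y,np.percentile(s[:,0],95),np.percentile(s[:,0],5)))
    e=np.array(e)
    if len(e)>3: print(" lip edge fit",np.polyfit(e[:,0],e[:,1],1).round(3),np.polyfit(e[:,0],e[:,2],1).round(3))
    s=L[abs(L[:,1]-0)<14]
    o="";
    for x in range(-140,145,4):
        q=s[abs(s[:,0]-x)<2]; o+=f"{x}:{np.median(q[:,2]):.0f} " if len(q) else f"{x}:- "
    print(o)
    s=L[(L[:,0]>-25)&(L[:,0]<45)]; o=""
    for y in range(-96,98,3):
        q=s[abs(s[:,1]-y)<1.5]; o+=f"{y}:{np.median(q[:,2]):.0f} " if len(q) else f"{y}:- "
    print(o)
    for lo,hi,n in[(57,63,"guide"),(76,83,"cheek")]:
        g=L[(L[:,2]>lo)&(L[:,2]<hi)]
        g=g[(g[:,0]>-60)&(g[:,0]<75)&(abs(g[:,1])>50)&(abs(g[:,1])<75)] if n=="guide" else g[(g[:,0]>60)&(abs(g[:,1])<45)&(abs(g[:,1])>10)]
        for sg in(1,-1):
            q=g[sg*g[:,1]>0]; print(n,sg,len(q),np.percentile(q[:,:2],[1,99],axis=0).round(1).tolist() if len(q) else "")
E
python3 prof.py
```

```text
7.5083
vib red 598 [[-86.6, -54.6, 64.4], [-80.2, 5.9, 67.9], [-74.5, 60.1, 70.9]]
 lip edge fit [-1.0000e-03 -7.5036e+01] [-3.0000e-03 -8.6367e+01]
-140:-1 -136:-1 -132:-1 -128:- -124:- -120:48 -116:49 -112:49 -108:49 -104:48 -100:71 -96:71 -92:71 -88:68 -84:66 -80:68 -76:69 -72:49 -68:49 -64:48 -60:49 -56:49 -52:49 -48:49 -44:49 -40:49 -36:49 -32:49 -28:49 -24:48 -20:49 -16:49 -12:49 -8:49 -4:49 0:49 4:49 8:49 12:49 16:49 20:49 24:49 28:49 32:49 36:49 40:49 44:49 48:49 52:49 56:49 60:49 64:49 68:49 72:51 76:57 80:58 84:67 88:67 92:91 96:106 100:113 104:117 108:68 112:67 116:67 120:67 124:67 128:67 132:67 136:67 140:67 144:- 
-96:- -93:32 -90:- -87:- -84:48 -81:49 -78:49 -75:49 -72:49 -69:50 -66:59 -63:59 -60:58 -57:51 -54:49 -51:49 -48:49 -45:49 -42:49 -39:49 -36:49 -33:49 -30:49 -27:49 -24:49 -21:49 -18:49 -15:49 -12:49 -9:49 -6:49 -3:49 0:49 3:49 6:49 9:48 12:49 15:49 18:49 21:49 24:49 27:49 30:49 33:48 36:49 39:49 42:49 45:49 48:49 51:49 54:49 57:49 60:58 63:59 66:59 69:49 72:49 75:49 78:49 81:49 84:48 87:39 90:15 93:-1 96:-1 
guide 1 306 [[-36.2, 60.1], [51.0, 67.9]]
guide -1 2
[... 1840 characters left out ...]
:57 84:66 88:67 92:94 96:100 100:108 104:118 108:68 112:67 116:67 120:67 124:67 128:67 132:67 136:67 140:67 144:66 
-96:- -93:- -90:- -87:- -84:48 -81:49 -78:49 -75:49 -72:49 -69:- -66:58 -63:59 -60:58 -57:51 -54:49 -51:49 -48:49 -45:49 -42:49 -39:49 -36:49 -33:49 -30:49 -27:49 -24:49 -21:49 -18:49 -15:49 -12:49 -9:49 -6:48 -3:49 0:49 3:49 6:49 9:49 12:49 15:49 18:49 21:49 24:49 27:49 30:49 33:49 36:49 39:49 42:49 45:49 48:49 51:49 54:49 57:49 60:58 63:59 66:58 69:49 72:49 75:49 78:49 81:49 84:48 87:39 90:15 93:-1 96:-1 
guide 1 587 [[-35.4, 60.4], [51.4, 68.1]]
guide -1 396 [[-35.0, -65.0], [49.2, -57.6]]
cheek 1 547 [[74.3, 22.1], [127.6, 32.9]]
cheek -1 361 [[74.2, -30.2], [116.0, -18.9]]
```

View pics/vib2.png

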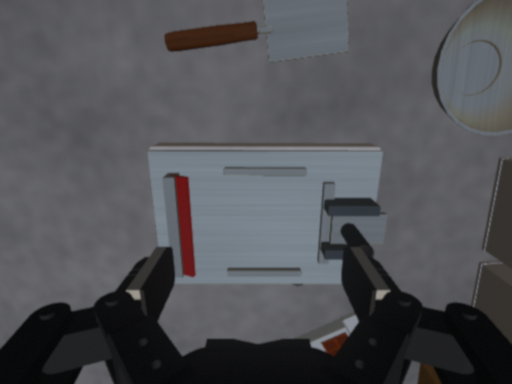

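```bash
python3 - <<'E'
from h import *
from fit2 import *
for i,pos in enumerate([[0.53,0.235,0.26],[0.50,0.235,0.24]]):
    manip.move_ptp(pos,down(0.16)); p,d,W=snap("wrist",f"mld{i+2}")
    m=(W[...,2]<0.16)&(W[...,2]>0.01)&(abs(W[...,0]-.53)<.12)&(abs(W[...,1]-.18)<.1)
    x,n,s=fit_mould(W[m],[.534,.1738,.0656,.162,.43,0]); R=mR(*x[3:])
    print(x[:3].round(4),np.degrees(x[3:]).round(2),n,s,"grip",(x[:3]+R@[0,0,.06]).round(4))
    t=W[(abs(W[...,2])<.012)&(abs(W[...,0]-.53)<.3)]; print("table z",np.median(t[:,2]))
print(manip.current_time())
E
```

```text
[0.5341 0.1739 0.0656] [ 9.22 24.58 -0.06] 10695 0.0009145231714774299 grip [0.5095 0.1699 0.1202]
table z -0.0012336819681007705
[0.5353 0.1744 0.0664] [ 9.25 24.73 -0.13] 12148 0.0009794200842036093 grip [0.5106 0.1705 0.1209]
table z -0.0005075254717490263
9.3333
```

View pics/mld2.png

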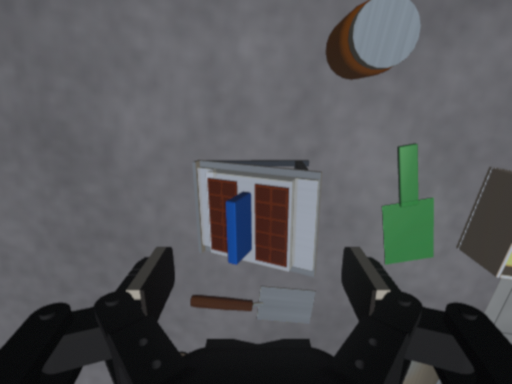

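```bash
cat >> h.py <<'E'
from fit2 import mR
MY=np.radians(9.24); MO=np.array([.5345,.1740,.0668]); T25=np.radians(25)
BY=-0.068; BED=np.array([.5381,-.2132,.050]); GZ=0.030
def tcp_from_mould(o,R):
    return o+R@[0,0,GZ], np.stack([-R[:,2],R[:,0],-R[:,1]],1)
def mould_pose_bed(xt,zt,tilt,y=0):   # tongue edge at (xt,y,zt) mm in bed
    B=mR(BY,0); R=mR(BY,tilt); t=BED+B@(np.array([xt,y,zt])/1000); return t-R@[-.078,0,0],R
E
cat > plan.py <<'E'
from h import *
R=mR(MY,T25); g,G=tcp_from_mould(MO,R)
def chk(n,p,G): print(n,np.round(p,3),np.round(manip.inverse_kinematics(p,G),2) if manip.inverse_kinematics(p,G) is not None else None)
chk("pre",g+R@[0,0,.09],G); chk("grasp",g,G); chk("up",g+[0,0,.15],G)
for a in [(-73+60,120,T25),(-73+27,100,T25),(-73,2,T25),(-78,0,0)]:
    o,Rb=mould_pose_bed(*a); chk(a,*tcp_from_mould(o,Rb))
E
python3 plan.py
```

```text
pre [0.484 0.166 0.176] [ 0.26  0.2   2.09 -0.1   0.41  0.19]
grasp [0.522 0.172 0.094] [ 0.25  0.42  2.06 -0.17  0.23  0.24]
up [0.522 0.172 0.244] [ 0.25  0.16  1.94 -0.07  0.61  0.14]
(-13, 120, np.float64(0.4363323129985824)) [ 0.583 -0.216  0.23 ] [-0.51  0.32  1.77  0.29  0.68 -0.63]
(-46, 100, np.float64(0.4363323129985824)) [ 0.55  -0.214  0.21 ] [-0.54  0.29  1.86  0.33  0.62 -0.71]
(-73, 2, np.float64(0.4363323129985824)) [ 0.523 -0.212  0.112] [-0.56  0.41  2.    0.55  0.4  -0.97]
(-78, 0, 0) [ 0.538 -0.213  0.08 ] [-0.46  0.59  1.69 -0.    0.86 -0.39]
```

```bash
python3 - <<'E'
from h import *
R=mR(MY,T25); g,G=tcp_from_mould(MO,R)
manip.set_gripper(0.8)
manip.move_ptp(g+R@[0,0,.09],G)
p,d,W=snap("wrist","pre")
manip.move_l(g,G,max_speed=0.06); print("F",manip.current_force().round(1))
manip.set_gripper(0.0,effort=60); print("w",manip.current_grip_width(),"F",manip.current_force().round(1))
snap("side","g_side"); snap("wrist","g_wrist")
print(manip.current_time(), manip.current_ee_pos()-g)
E
```

```text
F [ 0.2 -0.9  1.2]
w 0.13108339045621403 F [-3.  -0.3  5.1]
12.7417 [5.13852108e-05 3.85190428e-05 2.72033477e-04]
```

View pics/g_wrist.png

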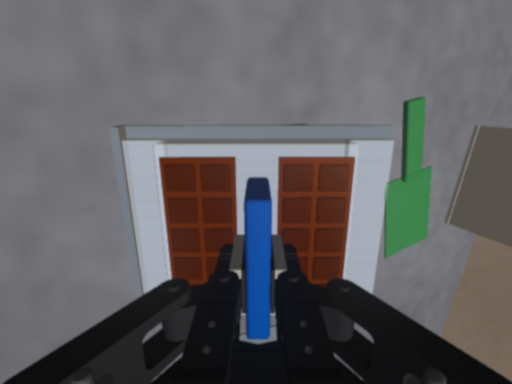

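The blue bar is held squarely between the pads at (258,260), and the width of 0.13 is about 11 mm, which matches the bar. Next I'll lift it clear and re-measure the mould in the hand.

```bash
cat > inhand.py <<'E'
from h import *
from fit2 import *
def inhand(tag):
    tp=manip.current_ee_pos(); Rt=manip.current_tcp_rot()
    p,d,W=snap("wrist",tag)
    Rm=np.stack([Rt[:,1],-Rt[:,2],-Rt[:,0]],1)  # nominal mould axes
    o=tp-Rm@[0,0,GZ]
    L=(W-o)@Rm
    m=(abs(L[...,0])<.09)&(abs(L[...,1])<.065)&(L[...,2]>.004)&(L[...,2]<.065)
    # drop gripper: fingers
    m&=~((abs(L[...,0])>.007)&(L[...,2]>.026))
    P=L[m]
    def loc(x,P): return (P-x[:3])@Ro.from_euler("ZYX",x[3:]).as_matrix()
    x=np.zeros(6)
    for r in [.01,.006,.005]:
        l=loc(x,P); Q=P[(abs(mould_sdf(l))<r)&(l[:,2]>.003)]
        x=least_squares(lambda x:mould_sdf(loc(x,Q)),x,loss="soft_l1",f_scale=.001,x_scale=[.01]*3+[.1]*3).x
    print(tag,"offset mm",(x[:3]*1000).round(2),"deg ZYX",np.degrees(x[3:]).round(2),len(Q))
    return x
E
python3 - <<'E'
from inhand import *
x=inhand("ih0")
R=mR(MY,T25); g,G=tcp_from_mould(MO,R)
manip.move_l(g+R@[0,0,.02],G,max_speed=0.05)
manip.move_l(g+R@[0,0,.02]+[0,0,.14],G,max_speed=0.15)
inhand("ih1"); snap("side","s1"); print(manip.current_force().round(1),manip.current_time(),manip.current_grip_width())
E
```

```text
ih0 offset mm [-3.42  0.21 -1.4 ] deg ZYX [-0.2  -0.04 -0.12] 36604
ih1 offset mm [-0.09  0.12 -1.53] deg ZYX [ 0.1   0.26 -0.12] 34867
[-0.7  0.5 -3.9] 14.525 0.12805497751204312
```

View pics/s1.png

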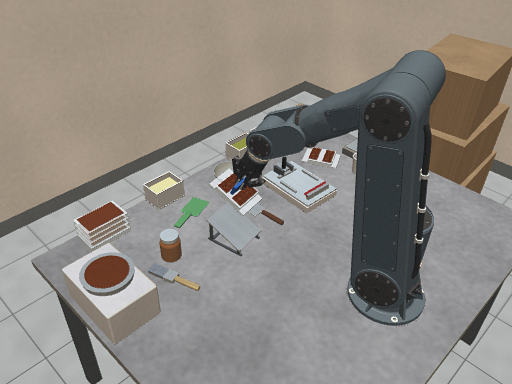

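The side picture shows the mould off the rack, hanging tipped from the gripper at (240,185), and the rack empty at (233,228). Next I'll carry it over and hook it, checking forces on the way.

```bash
python3 - <<'E'
from inhand import *
def go(xt,zt,tilt,sp):
    o,R=mould_pose_bed(xt,zt+0.8,np.radians(tilt)); p,G=tcp_from_mould(o,R); manip.move_l(p,G,max_speed=sp)
o,R=mould_pose_bed(-43,100,T25); manip.move_ptp(*tcp_from_mould(o,R))
print(manip.current_time(),manip.current_force().round(1),manip.current_ft_torque().round(2)); inhand("ih2")
go(-43,16.5,25,0.12); print("pre",manip.current_force().round(1),manip.current_ft_torque().round(2)); snap("wrist","hk1"); snap("side","hk1s")
go(-73,2.5,25,0.04); print("in",manip.current_force().round(1),manip.current_ft_torque().round(2)); snap("wrist","hk2"); snap("side","hk2s")
print(manip.current_time())
import cv2
a=[cv2.resize(cv2.imread(f"pics/{n}.png")[120:220,240:370],None,fx=3,fy=3) for n in("hk1s","hk2s")]
cv2.imwrite("pics/hks.png",np.hstack(a))
E
```

```text
15.9667 [ 0.4  0.1 -3.6] [0.07 0.57 0.02]
ih2 offset mm [ 0.15  0.22 -1.5 ] deg ZYX [ 0.13  0.24 -0.13] 34974
pre [ 0.1  0.3 -4.2] [ 0.03  0.59 -0.01]
in [-0.   0.1 -4.1] [0.02 0.51 0.02]
18.0333
```

View pics/hks.png

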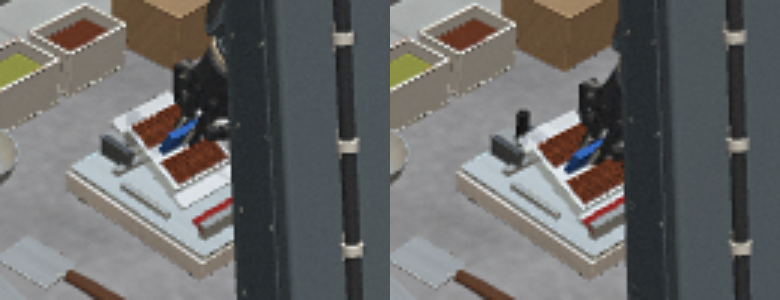

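View pics/hk2.png

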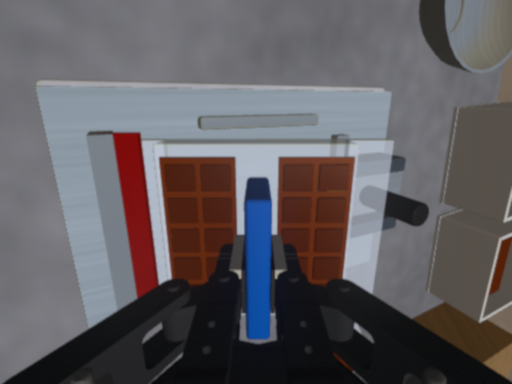

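The wrist picture shows the red lip at (133,215) covering the tongue, with the block's edge at x=148, and no contact force. I'll check lip and bed again from this viewpoint before swinging.

```bash
python3 - <<'E'
from h import *
for t in ["hk1","hk2"]:
    a=np.load(t+".npz");W=a["W"];p=a["p"].astype(int)
    L=(W-BED)@mR(BY,0)*1000
    red=(p[...,0]-np.maximum(p[...,1],p[...,2])>60)&(p[...,1]<45); red[:,170:]=0; red[290:]=0
    R=L[red&(L[...,2]>0)]; print(t,len(R),np.percentile(R,[3,50,97],axis=0).round(1).tolist())
    for y in (20,35,50):
        s=R[abs(R[:,1]-y)<5]; print(y,np.percentile(s[:,0],[5,95]).round(1) if len(s) else "")
    g=L[(L[...,2]>7)&(L[...,2]<13)&(abs(L[...,0])<80)&(L[...,1]>56)&(L[...,1]<75)]; print("guide",np.percentile(g,[2,50,98],axis=0).round(1).tolist())
    b=L[(abs(L[...,2])<4)&(abs(L[...,0])<60)&(L[...,1]>69)&(L[...,1]<84)]; print("bed z",np.median(b[:,2]))
    if t=="hk2":
        r=np.linalg.norm
E
```

```text
hk1 4099 [[-78.9, -35.5, 14.6], [-72.3, 17.6, 17.7], [-66.2, 58.5, 20.6]]
20 [-78.6 -66.4]
35 [-78.6 -66.5]
50 [-78.6 -66.5]
guide [[-27.8, 59.3, 7.2], [8.5, 63.1, 8.5], [56.6, 66.6, 9.9]]
bed z -1.3593044289137712
hk2 3694 [[-78.6, -34.5, 14.6], [-72.8, 18.1, 17.6], [-66.7, 58.3, 20.4]]
20 [-78.3 -67. ]
35 [-78.4 -66.9]
50 [-78.5 -66.9]
guide [[-28.1, 59.4, 7.1], [8.8, 63.1, 8.3], [56.6, 66.7, 9.5]]
bed z -1.5633717865476682
```

```bash
python3 - <<'E'
from h import *
def go(xt,zt,tilt,sp):
    o,R=mould_pose_bed(xt,zt+0.8,np.radians(tilt)); p,G=tcp_from_mould(o,R); manip.move_l(p,G,max_speed=sp)
manip.dwell(0.15)
for xt,zt,t in [(-74.5,2,25),(-75.5,1.7,20),(-76.5,1.5,15),(-77.2,1.2,10),(-77.7,1,5),(-77.9,.8,2.5),(-78,.5,0)]:
    go(xt,zt,t,0.05); F=manip.current_force(); M=manip.current_ft_torque(); print(t,F.round(1),M.round(2))
    if np.linalg.norm(F-[0,0,-4])>20: print("STOP"); break
print(manip.current_time()); snap("wrist","fl"); snap("side","fls"); snap("top","flt")
E
```

```text
25 [-0.2 -0.5 -3.7] [0.  0.6 0. ]
20 [-0.2  0.  -5.2] [ 0.05  0.44 -0.03]
15 [-1.3  0.8 -3.9] [0.07 0.33 0.02]
10 [ 0.5 -0.6 -3.6] [ 0.04  0.18 -0.02]
5 [ 0.8  0.8 -3.2] [-0.07  0.03  0.04]
2.5 [ 0.8 -0.3 -1.9] [-0.08 -0.02 -0.01]
0 [0.7 0.2 0.6] [-0.03  0.12 -0.08]
20.1417
```

View pics/fl.png

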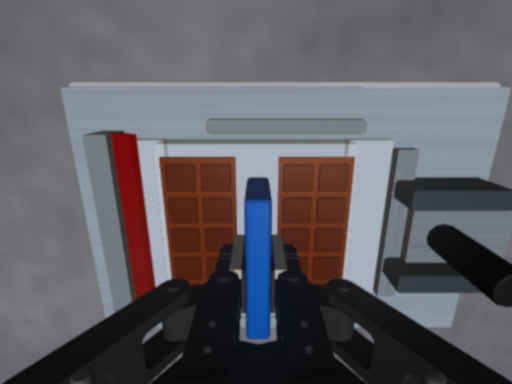

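The wrist picture shows the mould flat between the lip at (128,220) and the end stop at (395,225), and the bed is carrying its weight. Next I'll release it, go up and look at the latch.

```bash
python3 - <<'E'
from h import *
manip.set_gripper(0.8); print(manip.current_force().round(1))
p=manip.current_ee_pos(); G=manip.current_tcp_rot()
manip.move_l(p+[0,0,.13],G,max_speed=0.15)
B=mR(BY,0)
manip.move_ptp(BED+B@[.06,.06,.19],down(BY))
for t in ["aft"]:
    pc,d,W=snap("wrist",t)
    L=(W-BED)@B*1000; np.savez("aftL.npz",L=L)
    for o in ["latch_knob","latch"]:
        print(o,[(((np.array(r["at"])-BED)@B*1000).round(1),round(r["confidence"],2)) for r in manip.look_for("wrist",o)[:2]])
    k=L[(L[...,2]>64)&(L[...,2]<76)&(abs(L[...,0]-108)<25)&(abs(L[...,1])<25)]; print("knob top",len(k),np.percentile(k,[3,50,97],axis=0).round(1))
    b=L[(abs(L[...,2]-60)<20)&(abs(L[...,0])<15)&(abs(L[...,1])<50)]; b=b[b[:,2]>54]; print("bar",np.percentile(b,[3,50,97],axis=0).round(1))
    b=L[(abs(L[...,2]-7)<5)&(L[...,0]>58)&(L[...,0]<74)&(abs(L[...,1])<50)]; print("flange z",np.median(b[:,2]))
    b=L[(abs(L[...,2]-22)<6)&(abs(L[...,0])<60)&(abs(L[...,1])<58)]; c=b.mean(0);n=np.linalg.svd((b-c)[::5],full_matrices=False)[2][2]; print("blk",np.percentile(b,[1,50,99],axis=0).round(1),np.degrees(np.arcsin(n[:2])))
print(manip.current_time())
E
```

```text
[ 0.3 -0.   1.5]
latch_knob [(array([113.1,   4.2,  21.6]), 0.91)]
latch [(array([110.5,   5.8,  23.4]), 0.74)]
knob top 240 [[ 99.1  -7.6  65.4]
 [106.3   0.7  68.7]
 [114.    7.6  69.9]]
bar [[ -6.6 -33.7  55.7]
 [ -0.8   2.9  58.3]
 [  4.6  35.7  59.6]]
flange z 6.5459072657306425
blk [[-55.7 -53.1  18.4]
 [  9.2  13.4  22.5]
 [ 51.9  54.5  24.9]] [0.26087589 0.55360116]
22.4917
```

View pics/aft.png

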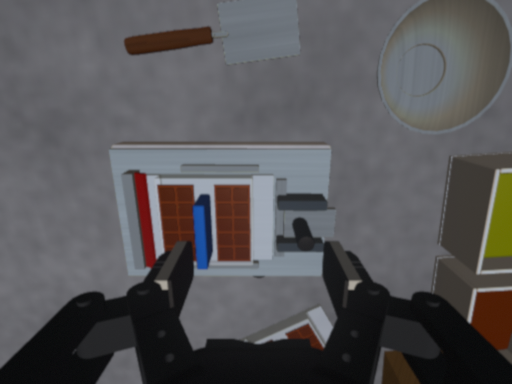

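The mould is flat: bar top at bed (-1, 1, 60), tilt within about 0.6°. The knob is at bed x≈106.5, y≈0.5 (picture (302,235)). Next I'll grip the knob and slide it towards the lip.

```bash
python3 - <<'E'
from h import *
B=mR(BY,0); w=lambda x,y,z: BED+B@(np.array([x,y,z])/1000)
G=down(BY); kx=106.5
manip.move_ptp(w(kx,.5,110),G); manip.move_l(w(kx,.5,42),G,max_speed=0.08); print(manip.current_force().round(1))
manip.set_gripper(0.0,effort=30); print("w",manip.current_grip_width(),manip.current_force().round(1))
for s in list(range(3,34,3)):
    manip.move_l(w(kx-s,.5,42),G,max_speed=0.04); F=B.T@manip.current_force(); print(s,F.round(1))
    if abs(F[0])>15: break
x=(B.T@(manip.current_ee_pos()-BED))[0]; print("x",x,manip.current_time())
manip.set_gripper(0.8); print(manip.current_force().round(1))
manip.move_l(w(kx-s,.5,130),G,max_speed=0.12)
manip.move_ptp(w(60,60,190),G)
pc,d,W=snap("wrist","end"); L=(W-BED)@B*1000
k=L[(L[...,2]>64)&(L[...,2]<76)&(L[...,0]>60)&(L[...,0]<130)&(abs(L[...,1])<25)]; print("knob top",len(k),np.percentile(k,[3,50,97],axis=0).round(1))
b=L[(L[...,2]>54)&(L[...,2]<64)&(abs(L[...,0])<20)&(abs(L[...,1])<50)]; print("bar",np.percentile(b,[3,50,97],axis=0).round(1))
b=L[(abs(L[...,2]-22)<6)&(abs(L[...,0])<60)&(abs(L[...,1])<58)]; c=b.mean(0);n=np.linalg.svd((b-c)[::5],full_matrices=False)[2][2]; print("blk",np.percentile(b,[1,50,99],axis=0).round(1),np.degrees(np.arcsin(n[:2])))
print(manip.current_time())
E
```

```text
[ 0.7  0.5 -0. ]
w 0.2029261566159367 [-0.1  1.1  3. ]
3 [-0.8  0.4  3.8]
6 [ 0.1 -0.1  5.6]
9 [-0.6  0.6  6.9]
12 [0.1 0.6 6.8]
15 [ 0.5 -0.1  6.3]
18 [-0.8  0.2  6.8]
21 [-0.5  1.4  6.5]
24 [-1.1  1.1  6.4]
27 [-0.5  1.   6.7]
30 [16.   0.1 -2.8]
x 0.07876901289768953 27.0167
[ 0.1 -0.2 -0.3]
knob top 229 [[70.2 -7.3 64.9]
 [77.5  0.5 67.9]
 [85.5  7.6 69.1]]
bar [[ -6.4 -33.1  55.2]
 [ -0.6   3.   57.6]
 [  4.7  35.8  58.8]]
blk [[-55.6 -52.3  17.9]
 [  9.2  13.   21.7]
 [ 52.2  54.4  24.2]] [0.23644649 0.47076752]
28.925
```

View pics/end.png

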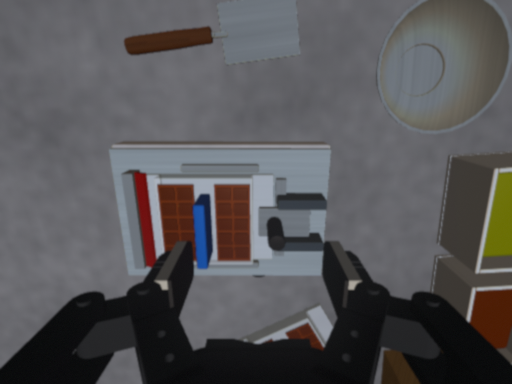

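The bolt now covers the flange (tip at about (260,215), knob at (275,233)). It moved about 28 to 29 mm and then hit its hard stop. The gripper is clear.

```bash
python3 - <<'E'
from h import *
print(manip.current_force().round(1),manip.current_time()); manip.sign_off()
E
```

```text
[ 0.4 -0.3 -0.1] 28.925
the job is handed in; nothing more can be done
```

The mould is on the vibrating table, hooked under the red lip, lying flat and latched. I handed the job in at 28.9 s, and the interface reports no verdict.

- **Hooking:** I took the mould by its grip bar and slid the tongue under the lip at 25° of tilt without any contact force. I then swung it down about the tongue edge until the bed carried its weight.
- **Latch:** I slid it about 28–29 mm until it hit its hard stop (16 N along the slide). I have no direct latch reading. In the last picture the bolt covers the mould's flange.
- **Last checks:** The mould is flat to about 0.5°, and its grip bar is within about 1 mm of the place's centre. The gripper was open and clear, with about zero force on the tool.
- **Disagreements:** The camera depth read 1–1.5 mm low, and I allowed for that. My first fit of the vibrating table was 8 mm off along its length; I corrected it from the lip, guides and cheeks. No check failed after that.
- **Bystanders:** I kept clear of them, but did not measure their positions again at the end.

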